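# Fetch the walnut bar from behind the cartons

## Robot

A 7-joint arm with a two-finger parallel gripper is mounted at the origin on the work surface; the furniture and walls round the work are solid. World frame = base frame: x ahead of the robot, y to its left, z up, the work surface at z = 0. Lengths are in m, angles in rad, forces in N, time in s.
With the tool pointing down it reaches from about 0.425 to 0.95 m from the base axis. Payload 16.7 kg.
Tool frame: the origin (TCP) lies at the very end of the fingers, on their centre line; the grasp point (between the pads) lies 19 mm behind it; x points along the fingers, y is the direction in which the jaws open and shut, and the axes are right-handed (so a half turn about x gives the same grasp; the last joint's range is limited). The gripper opens to 94 mm and grips with 3 to 60 N. Pads are 16 mm wide; open, the fingers measure 119 mm over their backs; the gripper's body (75 mm by 177 mm) begins 78 mm behind the grasp point.
Start: joints at [-1.433, 0.426, 0.074, 1.606, -0.034, 1.111, -0.067], TCP at [0.191, 0.647, 0.205] pointing down, gripper open.
Joint ranges: [-2.85, 2.85], [-0.5, 2.14], [-1.23, 1.37], [0.21, 2.46], [-1.02, 4.16], [0.16, 2.05], [-2.73, 2.73]. Speed limits (rad/s): [1.89, 1.89, 2.39, 2.39, 3.01, 3.01, 3.01].

## Interface

Orientations are given as a unit quaternion [w, x, y, z].
In Python, from station import move_ptp, move_straight, set_joints, grip, pause, inverse_kinematics, get_obs, capture, get_calibration, Unreachable, job_done gives the robot as it stands. The module is installed in compiled form; this text tells all that it offers. Calls block until the motion is done:
- move_ptp(position, orientation): joint-space move of the TCP to a pose.
- move_straight(position, orientation=None, rate=0.15, stop_force=None): straight line of the TCP; orientation=None keeps the orientation; rate is the mean speed in m/s. With stop_force (N) it stops when the force on the tool has changed by that much, and returns True; else False.
- set_joints(angles): joint-space move.
- grip(opening, squeeze=None): finger opening in m; squeeze is the grip in N (None keeps the last); returns when the fingers have stopped.
- pause(seconds).
- inverse_kinematics(position, orientation): joint angles nearest the present ones, or None.
- get_obs(): the state.
- capture(name): name is "scene" or "top" or "wrist"; returns the picture (384x512x3 uint8, blue, green, red); there is no depth.
- get_calibration(name): a dict with "fx", "fy", "cx", "cy" (pixels), "rvec" (rotation vector, rad) and "tvec" (3), from world to camera coordinates, as OpenCV has them; the wrist camera has in their place "hand_eye" (4x4, takes a point from camera to tool coordinates, whose origin is the TCP and whose axes are the tool frame's). Camera axes: x right, y down, z forward; pixel columns grow to the right and rows downward; lengths in m; the calibration is good to about 2 mm. A picture is of the moment at which its call begins: read the wrist's pose just before it. get_calibration takes no time and is no camera call.
A pose or a line that the arm cannot do raises Unreachable and nothing moves.
- job_done(): hands the job in, once; it reports no verdict.
The state is a dict: "time_s": time; "joints": joint angles; "qvel": joint speeds; "effort": joint torques, N m; "tool_pos": TCP position; "ee_rot": TCP orientation; "ft_force": force on the tool from outside, world axes, zero at the start; "ft_torque": the same for the moment, N m; "gripper_width": finger opening in m.
Only numpy, scipy, OpenCV 4.12 (cv2) and the standard library are available. Lean on these libraries where they do the work, as an engineer would, in place of code of your own. Each camera call takes 0.05 s, during which the arm holds its last target. There are 200 camera calls.

## Task

The walnut bar on the storage tray is boxed in by two small cartons that stand on end in front of it: first stand both cartons on the cork mat, leaving the bar where it is, and let go of them. With both cartons still on the mat, lay the bar on the drilling rest, down in the notches of both bearers and centred endways between them. Then stand each carton back, upright and square to the tray, on the very spot where it stood at the start; never tip a carton over.

Things in the scene. Friction and masses are not known exactly. Their poses are not given: they have to be found in the camera images.
- screws_mid (a point): Centre of the shorter, thicker carton, brown cardboard, standing on end: 40 mm thick (this frame's x, as it stands front to back on the tray), 60 mm wide (y), 85 mm tall (z, up). Loose, about 0.35 kg. It can be gripped from above across its 40 mm thickness or its 60 mm width.
- dowels_mid (a point): Centre of the taller, thinner carton, grey, standing on end: 30 mm thick (x, as it stands front to back on the tray), 65 mm wide (y), 100 mm tall (z, up). Loose, about 0.14 kg. It can be gripped from above across its 30 mm thickness or its 65 mm width. The two cartons stand side by side, their centres 90 mm apart; which one is on the left changes.
- bar_mid (a point): Centre of the dark walnut bar that lies on the tray behind the cartons: 45 mm wide (x), 140 mm long (y), 28 mm high (z, up). Loose, about 0.11 kg. The cartons' backs stand 3 to 13 mm from it, too close for a finger; behind it 31 to 37 mm are free up to the tray's back rim.
- tray: Fixed plywood storage tray, origin at the centre of its underside on the table: 160 mm front to back (x, pointing from its open front to its back), 250 mm wide (y), floor 10 mm above the table. A rim 12 mm wide, 22 mm above the table, runs along the back and both sides.
- mat: Fixed flat cork mat, the place to put things aside: 220 mm (x) by 140 mm (y), 6 mm thick, origin at the centre of its underside on the table. It lies to the robot's left or right.
- rest: Fixed drilling rest, on the other side from the mat; origin at the centre of its underside on the table. Plywood base 130 (x) by 170 mm (y), 10 mm thick; two bearers 20 mm wide run along x at y = -50 and +50 mm, tops 22 mm above the table. Lips 10 mm higher at their ends leave a 70 mm notch centred on x = 0. The bar lies across both bearers, its length along y; seated, its centre is at 36 mm.
Not all that is in view belongs to the job. What is shaped like the part that bears dowels_mid but red or yellow is not meant. What is shaped like the part that bears bar_mid but green is not meant.

How it is judged:
On the way, in this order (a step that is already met when the one before it is completed fails the run):
1. Both cartons stand released on the cork mat while the bar still lies where it was (x of screws_mid in the frame of mat between -0.11 and 0.11 m and y of screws_mid in the frame of mat between -0.07 and 0.07 m and z of screws_mid in the frame of mat below 0.0545 m and angle between each of screws_mid, dowels_mid's own z axis and vertical below 0.15 rad and linear speed of each of screws, dowels below 0.02 m/s and contact force between the fingers and screws below 0.3 N and x of dowels_mid in the frame of mat between -0.11 and 0.11 m and y of dowels_mid in the frame of mat between -0.07 and 0.07 m and z of dowels_mid in the frame of mat below 0.062 m and contact force between the fingers and dowels below 0.3 N and distance of bar_mid from where it was at the start of the episode below 0.02 m), for 0.2 s.
2. The bar lies released in the notches of the drilling rest while both cartons still stand on the mat (x of bar_mid in the frame of rest between -0.013 and 0.013 m and y of bar_mid in the frame of rest between -0.015 and 0.015 m and z of bar_mid in the frame of rest below 0.04 m and angle between the y axis of bar_mid and the y axis of rest, either way round below 0.2 rad and linear speed of each of bar, screws, dowels below 0.02 m/s and contact force between the fingers and bar below 0.3 N and x of screws_mid in the frame of mat between -0.11 and 0.11 m and y of screws_mid in the frame of mat between -0.07 and 0.07 m and z of screws_mid in the frame of mat below 0.0545 m and angle between each of screws_mid, dowels_mid's own z axis and vertical below 0.15 rad and contact force between the fingers and screws below 0.3 N and x of dowels_mid in the frame of mat between -0.11 and 0.11 m and y of dowels_mid in the frame of mat between -0.07 and 0.07 m and z of dowels_mid in the frame of mat below 0.062 m and contact force between the fingers and dowels below 0.3 N), for 0.2 s.
At the end, for the whole second after the job is handed in: The bar lies at rest in both notches of the drilling rest (centre within 13 mm across and 15 mm endways of the middle, within 0.2 rad of square), and each carton stands at rest, upright, its centre within 15 mm of where it was at the start and square to the tray within 0.25 rad; all are released (x of bar_mid in the frame of rest between -0.013 and 0.013 m and y of bar_mid in the frame of rest between -0.015 and 0.015 m and z of bar_mid in the frame of rest below 0.04 m and angle between the y axis of bar_mid and the y axis of rest, either way round below 0.2 rad and linear speed of each of bar, screws, dowels below 0.02 m/s and contact force between the fingers and bar below 0.3 N and distance of each of screws_mid, dowels_mid from where it was at the start of the episode below 0.015 m and angle between each of screws_mid, dowels_mid's own z axis and vertical below 0.15 rad and angle between the x axis of each of screws_mid, dowels_mid and the x axis of tray, either way round below 0.25 rad and contact force between the fingers and screws below 0.3 N and contact force between the fingers and dowels below 0.3 N); the robot touches nothing.
It fails at once if a carton is tipped over (more than 0.6 rad) (angle between any of screws_mid, dowels_mid's own z axis and vertical above 0.6 rad).
It also fails if it takes over 128 s, if anything falls off the work surface, if the arm or the gripper's body presses on something with over 40 N, if the wrist force passes 120 N, or if a joint passes its speed limit or range.

## Working session

There is one attempt and no reset: what is moved stays moved. The work goes in short steps, each a Python script; the robot and the scene stay as the last script left them, time stands still between calls to the robot, and variables do not carry over. Pictures are saved under pics/ and viewed, on a budget of 14 in all, crops included, one or two more only if the job needs it, and the job is handed in when it is done.

```bash
mkdir -p pics
python3 - <<'E'
from station import *
import cv2,numpy as np
o=get_obs();print({k:np.round(v,3) for k,v in o.items()})
for n in("scene","top"):
    im=capture(n);cv2.imwrite(f"pics/{n}0.png",im);c=get_calibration(n);print(n,{k:np.round(v,4) for k,v in c.items()})
    R,_=cv2.Rodrigues(np.array(c["rvec"]));print(-R.T@np.array(c["tvec"]).ravel())
print(get_calibration("wrist"))
E
```

```text
{'time_s': np.float64(0.0), 'joints': array([-1.433,  0.427,  0.074,  1.607, -0.034,  1.111, -0.067]), 'qvel': array([-0.002, -0.001,  0.001,  0.001,  0.002,  0.001, -0.001]), 'effort': array([ 2.0000e-03, -9.3582e+01,  3.6670e+00, -4.5417e+01, -4.9000e-02,
        2.0000e-02,  0.0000e+00]), 'tool_pos': array([0.191, 0.647, 0.205]), 'ee_rot': array([ 0.7  ,  0.101,  0.7  , -0.102]), 'ft_force': array([-0.699, -0.282,  0.348]), 'ft_torque': array([ 0.001, -0.008, -0.029]), 'gripper_width': np.float64(0.094)}
scene {'fx': np.float64(359.5673), 'fy': np.float64(359.5673), 'cx': np.float64(253.7295), 'cy': np.float64(188.4958), 'rvec': array([ 2.3313, -0.6838,  0.2853]), 'tvec': array([-0.3623,  0.2186,  1.114 ])}
[-0.028316   -0.67596843  0.98098328]
top {'fx': np.float64(446.6175), 'fy': np.float64(446.6175), 'cx': np.float64(248.3892), 'cy': np.float64(189.0585), 'rvec': array([ 2.1831, -2.1439,  0.0973]), 'tvec': array([0.04  , 0.4174, 1.3091])}
[0.28168164 0.03055603 1.34507642]
{'fx': 329.10830535289085, 'fy': 329.10830535289085, 'cx': 256.50081573923427, 'cy': 195.16362726815606, 'hand_eye': array([[ 2.81110126e-04, -2.85451336e-01,  9.58393164e-01,
        -1.80365852e-01],
       [ 9.99999920e-01, -1.91596190e-04, -3.50379682e-04,
        -7.71628634e-04],
       [ 2.83640826e-04,  9.58393186e-01,  2.85451259e-01,
        -8.40534107e-02],
       [ 0.00000000e+00,  0.00000000e+00,  0.00000000e+00,
         1.00000000e+00]])}
```

View pics/top0.png

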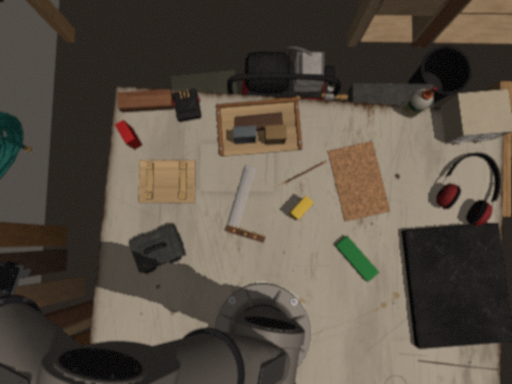

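View pics/scene0.png

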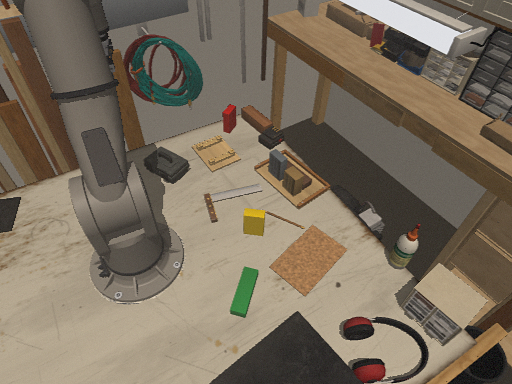

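Candidates in the top view:
- **Carton `dowels_mid`:** grey (243,133). Decoys are yellow (300,207) and red (128,134).
- **Carton `screws_mid`:** brown (274,133).
- **Bar `bar_mid`:** dark walnut (258,120). Green decoy at (356,258); the brown plane-like block at (145,98) is not on the tray.
- **Fixtures:** tray (258,126), mat (358,180) on the right, rest (168,181) on the left.

I choose the grey carton, the brown carton and the dark bar, all on the tray. Next is a closer look with the wrist camera.

```bash
cat > h.py <<'E'
from station import *
import cv2,numpy as np
from scipy.spatial.transform import Rotation as Ro
def mat(yaw):   # tool down, jaw axis (tool y) at world angle yaw
    x=np.array([0,0,-1.]);y=np.array([np.cos(yaw),np.sin(yaw),0]);return np.column_stack([x,y,np.cross(x,y)])
def q(yaw): return Ro.from_matrix(mat(yaw)).as_quat(scalar_first=True)
def cam(name,o=None):
    c=get_calibration(name);K=np.array([[c["fx"],0,c["cx"]],[0,c["fy"],c["cy"]],[0,0,1.]])
    if name=="wrist":
        T=np.eye(4);T[:3,:3]=Ro.from_quat(o["ee_rot"],scalar_first=True).as_matrix();T[:3,3]=o["tool_pos"]
        T=T@np.array(c["hand_eye"]);return K,T[:3,:3],T[:3,3]
    R=cv2.Rodrigues(np.array(c["rvec"]))[0];return K,R.T,-R.T@np.array(c["tvec"]).ravel()
def cast(C,px,z):
    K,R,p=C;px=np.atleast_2d(px).astype(float)
    d=(R@np.linalg.inv(K)@np.c_[px,np.ones(len(px))].T).T
    return (p+d*((z-p[2])/d[:,2])[:,None])[:,:2]
def proj(C,P):
    K,R,p=C;v=(np.atleast_2d(P)-p)@R@K.T;return v[:,:2]/v[:,2:]
def snap(f):
    o=get_obs();im=capture("wrist");cv2.imwrite(f"pics/{f}.png",im);C=cam("wrist",o);np.save(f"pics/{f}.npy",np.array(C,dtype=object),allow_pickle=True);return im,C
E
python3 - <<'E'
from h import *
C=cam("top")
for n,p,z in(("tray",(258,126),.02),("mat",(358,180),.006),("rest",(168,181),.01)):print(n,cast(C,p,z))
print(Ro.from_quat(get_obs()["ee_rot"],scalar_first=True).as_matrix().round(2))
for n,x,y,a in(("rest",.43,.27,1.57),("tray",.53,0.03,1.57),("mat",.38,-.25,1.57)):
    p=None
    for s in(0,np.pi):
        if inverse_kinematics([x,y,.28],q(a+s)) is None: print(n,s,"none")
    move_ptp([x,y,.28],q(a));snap("w_"+n)
print(get_obs()["time_s"],get_obs()["joints"].round(2))
t=[cv2.imread(f"pics/w_{n}.png") for n in("tray","rest","mat")]
cv2.imwrite("pics/m1.png",cv2.resize(t[0],(768,576)))
cv2.imwrite("pics/m2.png",cv2.resize(np.vstack(t[1:]),(400,600)))
E
```

```text
tray [[0.60903539 0.02207815]]
mat [[ 0.4514352  -0.28187429]]
rest [[0.43797282 0.29063116]]
[[-0.    0.28  0.96]
 [-0.    0.96 -0.28]
 [-1.   -0.    0.  ]]Traceback (most recent call last):
  File "<stdin>", line 9, in <module>
  File "h.py", line 20, in snap
    o=get_obs();im=capture("wrist");cv2.imwrite(f"pics/{f}.png",im);C=cam("wrist",o);np.save(f"pics/{f}.npy",np.array(C,dtype=object),allow_pickle=True);return im,C
                                                                                                             ~~~~~~~~^^^^^^^^^^^^^^^^
ValueError: could not broadcast input array from shape (3,3) into shape (3,)
```

```bash
sed -i 's/np.save(f"pics\/{f}.npy",np.array(C,dtype=object),allow_pickle=True)/np.savez(f"pics\/{f}.npz",*C)/' h.py
cat >> h.py <<'E'
def load(f):
    d=np.load(f"pics/{f}.npz");return cv2.imread(f"pics/{f}.png"),tuple(d[f"arr_{i}"] for i in range(3))
E
python3 - <<'E'
from h import *
for n,x,y,a in(("rest",.43,.27,1.57),("tray",.53,0.03,1.57),("mat",.38,-.25,1.57)):
    move_ptp([x,y,.28],q(a));snap("w_"+n)
    print(n,get_obs()["time_s"],get_obs()["joints"].round(2))
t=[cv2.imread(f"pics/w_{n}.png") for n in("tray","rest","mat")]
cv2.imwrite("pics/m1.png",cv2.resize(t[0],(768,576)))
cv2.imwrite("pics/m2.png",cv2.resize(np.vstack(t[1:]),(400,600)))
E
```

```text
rest 2.1083 [-0.93  0.08  0.26  1.89 -0.02  1.17  0.91]
tray 3.175 [-0.63  0.13  0.5   1.86 -0.07  1.17  1.46]
mat 4.4333 [-0.38 -0.07  0.8   2.01  0.05  1.18  1.97]
```

View pics/m1.png

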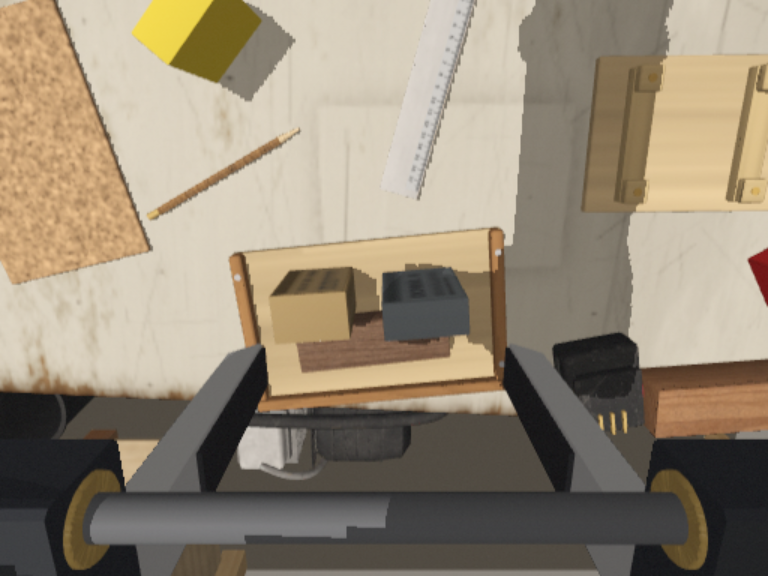

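View pics/m2.png

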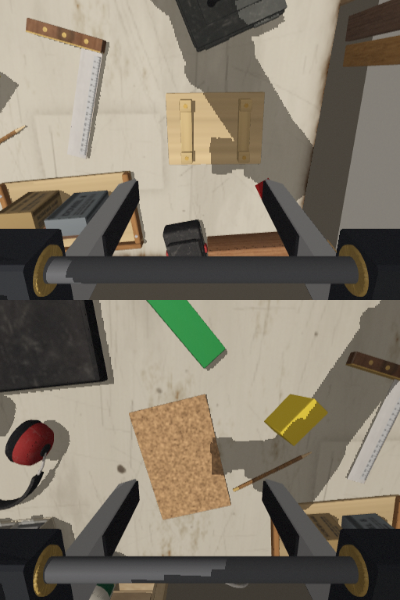

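Tray view (scaled 1.5×): the brown carton's top face is at about (312,322) and the grey carton's at (425,320), with their darker front faces above them in the picture. The walnut bar shows at (375,350). The second picture shows the rest at about (215,128) and the cork mat at (180,455). The choice of parts is confirmed, so I'll measure by colour masks cast onto planes.

```bash
cat >> h.py <<'E'
def face(im,C,seed,z,tol=8,show=None,mask=None):
    """flood a face in a smoothed picture, cast its outline onto height z -> centre, sizes, angle(deg) of long side"""
    if mask is None:
        m=np.zeros((im.shape[0]+2,im.shape[1]+2),np.uint8)
        cv2.floodFill(cv2.bilateralFilter(im,7,30,5),m,seed,0,(tol,)*3,(tol,)*3,cv2.FLOODFILL_MASK_ONLY|cv2.FLOODFILL_FIXED_RANGE|4|(255<<8));m=m[1:-1,1:-1]
    else: m=mask
    m=cv2.morphologyEx(cv2.morphologyEx(m,cv2.MORPH_CLOSE,np.ones((5,5))),cv2.MORPH_OPEN,np.ones((3,3)))
    n,l,st,ce=cv2.connectedComponentsWithStats(m);k=l[seed[1],seed[0]] or 1+st[1:,4].argmax()
    cn=max(cv2.findContours((l==k).astype(np.uint8),cv2.RETR_EXTERNAL,cv2.CHAIN_APPROX_NONE)[0],key=len)
    if show is not None: cv2.drawContours(show,[cn],-1,(0,0,255),1)
    w=cast(C,cn[:,0],z);b=cv2.boxPoints(cv2.minAreaRect((w*1000).astype(np.float32)))/1000
    e=[b[1]-b[0],b[2]-b[1]];e.sort(key=np.linalg.norm);a=np.degrees(np.arctan2(e[1][1],e[1][0]))%180
    return b.mean(0).round(4),np.round([np.linalg.norm(v) for v in e],4),round(float(a),1)
E
python3 - <<'E'
from h import *
im,C=load("w_tray");s=im.copy()
for n,p in(("s_top",(208,216)),("s_front",(210,193)),("d_top",(284,213)),("d_front",(282,198)),("bar",(240,238)),("floor",(190,240))):print(n,im[p[1],p[0]],end=" ")
print()
for t in(12,20):
  print("screws",face(im,C,(208,218),.095,t,s),"\ndowels",face(im,C,(284,213),.11,t,s),"\nbar",face(im,C,(240,240),.038,t,s))
# tray outline corners on rim top: click estimate of outer corners front-left.. 
print("rim ends/back",cast(C,np.array([[237,257],[262,409],[490,231],[503,387]])/1.5,.022).round(4))
im,C=load("w_mat");h=cv2.cvtColor(im,cv2.COLOR_BGR2HSV)
print("mat px",h[190,230],h[190,60])
m=cv2.inRange(h,(5,70,60),(22,255,255));s2=im.copy();print("mat",face(im,C,(230,190),.006,mask=m,show=s2))
im,C=load("w_rest");h=cv2.cvtColor(im,cv2.COLOR_BGR2HSV);print("rest px",h[160,275],h[160,240],h[130,190])
m=cv2.inRange(h,(10,75,60),(30,255,255));s3=im.copy();print("rest",face(im,C,(275,150),.01,mask=m,show=s3))
cv2.imwrite("pics/v1.png",np.vstack([np.hstack([s[150:290,140:350],s2[100:240,130:340]]),np.hstack([s3[100:240,180:390],im[100:240,180:390]])]).repeat(2,0).repeat(2,1)[:, :800])
E
```

```text
s_top [105 153 182] s_front [ 63  90 107] d_top [81 81 77] d_front [66 66 64] bar [ 78 101 133] floor [135 179 204] 
screws (array([ 0.575 , -0.0289], dtype=float32), array([0.0395, 0.0597], dtype=float32), 94.0) 
dowels (array([0.5587, 0.06  ], dtype=float32), array([0.0535, 0.0652], dtype=float32), 96.6) 
bar (array([0.6192, 0.0217], dtype=float32), array([0.042 , 0.1437], dtype=float32), 96.4)
screws (array([ 0.575 , -0.0293], dtype=float32), array([0.0399, 0.0606], dtype=float32), 94.3) 
dowels (array([0.5584, 0.0605], dtype=float32), array([0.055 , 0.0647], dtype=float32), 93.6) 
bar (array([0.619 , 0.0217], dtype=float32), array([0.0426, 0.1437], dtype=float32), 96.7)
rim ends/back [[ 0.5423 -0.1032]
 [ 0.6969 -0.0914]
 [ 0.5184  0.1248]
 [ 0.6725  0.147 ]]
mat px [ 16 113 178] [ 0  0 18]
mat (array([ 0.4448, -0.2841], dtype=float32), array([0.1409, 0.2291], dtype=float32), 13.6)
rest px [ 19  86 207] [ 20  95 213] [ 20  35 205]
rest (array([0.4367, 0.2948], dtype=float32), array([0.1294, 0.1693], dtype=float32), 90.6)
```

View pics/v1.png

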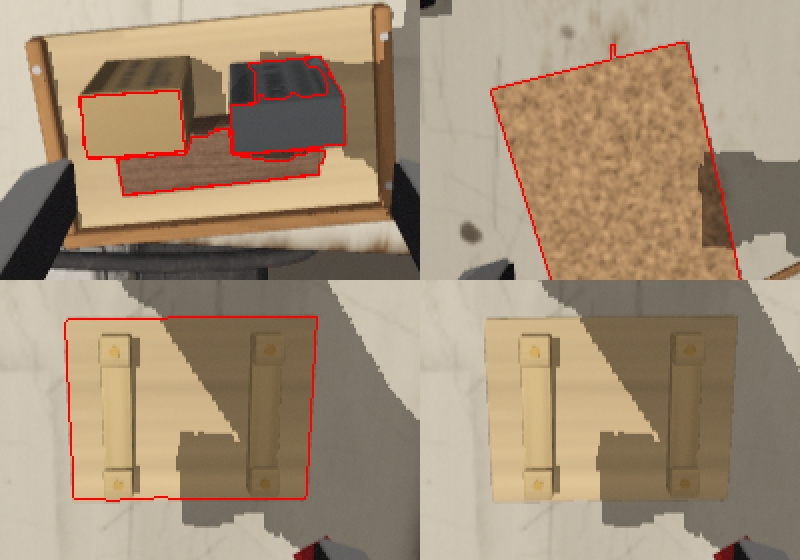

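The contours fit the brown carton (39.5×60 mm) and the rest (129×169 mm). The mat contour has a small spike, so its true length is 220 mm. The grey carton's flood merged the top and front faces, so I'll cast its top face by its corners, crop px (230,102), (343,95), (345,145), (232,152).

Run:
```python
from h import *
im,C=load("w_tray")
w=cast(C,np.array([[230,102],[343,95],[345,145],[232,152]])/2+[140,150],.11)
print(w.round(4),w.mean(0),np.linalg.norm(np.diff(w,axis=0),axis=1),np.linalg.norm(w.mean(0)-[.575,-.029]))
d=w[1]-w[0];print(np.degrees(np.arctan2(d[1],d[0])))
g=cv2.cvtColor(im,cv2.COLOR_BGR2GRAY)
print(g[185:235,285])
# cross-check in top picture, project predicted top corners
T=cam("top");print("top px screws",proj(T,[.575,-.029,.095]),"dowels",proj(T,[*w.mean(0),.11]))
def path(pts,y):
    for p in pts: print(np.round(p,3), inverse_kinematics(p,q(y)) is not None)
for y in(6,186):
    for p in([.575,-.029,.055],[.566,.06,.065],[.45,-.28,.06],[.62,.022,.015],[.437,.295,.03]):
        j=inverse_kinematics(p,q(np.radians(y)));print(y,p,None if j is None else np.round(j,2))
```

```text
[[0.5566 0.0292]
 [0.5525 0.092 ]
 [0.5823 0.0946]
 [0.5866 0.0303]] [0.56950319 0.06151934] [0.06300924 0.02986837 0.06447175] 0.09068608546195756
93.74259690692557
[ 64  66  67  67  67  64  68  70  69  70  71  69  70  70  68  72  79  79
  79  80  82  80  81  80  79  78  77  80  79  79  79  78  79  78  79  77
  79  76  76  76  69  56  55  80 100 101 106 103 103 105]
top px screws [[276.00632061 131.61924025]] dowels [[244.10217122 131.80332544]]
6 [0.575, -0.029, 0.055] [-0.56  0.53  0.65  1.98 -0.45  0.77  0.46]
6 [0.566, 0.06, 0.065] [-0.65  0.48  0.55  1.99 -0.35  0.77  0.21]
6 [0.45, -0.28, 0.06] [-0.2   0.5   0.81  2.09 -0.53  0.76  1.05]
6 [0.62, 0.022, 0.015] [-0.6   0.66  0.63  1.9  -0.55  0.77  0.44]
6 [0.437, 0.295, 0.03] [-0.83  0.42  0.14  2.08 -0.1   0.64 -0.52]
186 [0.575, -0.029, 0.055] [ 0.59  0.59 -0.85  1.92  0.56  0.89  2.7 ]
186 [0.566, 0.06, 0.065] [ 0.27  0.49 -0.62  1.93  0.38  0.83  2.69]
186 [0.45, -0.28, 0.06] [-0.42  0.76  1.21  2.1  -0.9   0.96 -1.74]
186 [0.62, 0.022, 0.015] [ 0.34  0.65 -0.64  1.84  0.51  0.83  2.69]
186 [0.437, 0.295, 0.03] [-0.45  0.44 -0.32  2.06  0.21  0.67  2.33]
```

```bash
cat >> h.py <<'E'
def pick(xy,z,yaw,w,f,wide=.094,top=.24):
    Q=q(yaw);move_ptp([*xy,top],Q);grip(wide);move_straight([*xy,z],rate=.12)
    grip(0.0 if w is None else w,f);g=get_obs();print("gripped",g["gripper_width"].round(4),g["tool_pos"].round(4),"t",g["time_s"].round(1))
    move_straight([*xy,z+.02],rate=.05);move_straight([*xy,top],rate=.2);o=get_obs();print("lifted",o["gripper_width"].round(4),o["ft_force"].round(1))
def place(xy,z,yaw,w,top=.24):
    move_ptp([*xy,top],q(yaw));move_straight([*xy,z+.015],rate=.2)
    hit=move_straight([*xy,z-.003],rate=.03,stop_force=4);p=get_obs()["tool_pos"];print("down",hit,p.round(4))
    grip(w);pause(.3);move_straight([*p[:2],top],rate=.15);print("t",get_obs()["time_s"].round(1))
E
cat > cfg.py <<'E'
import numpy as np
Y=np.radians(4.5)
S=np.array([.575,-.029]);D=np.array([.5695,.0615])
MS=np.array([.502,-.270]);MD=np.array([.396,-.296])
E
python3 - <<'E'
from h import *;from cfg import *
pick(S,.055,Y,None,20);w=get_obs()["gripper_width"]
if .036<w<.044: place(MS,.051,Y,.07)
E
```

```text
Traceback (most recent call last):
  File "h.py", line 38, in pick
    grip(0.0 if w is None else w,f);g=get_obs();print("gripped",g["gripper_width"].round(4),g["tool_pos"].round(4),"t",g["time_s"].round(1))
                                                                ^^^^^^^^^^^^^^^^^^^^^^^^
AttributeError: 'float' object has no attribute 'round'
```

```bash
sed -i -E 's/([go]|get_obs\(\))\["(gripper_width|time_s)"\]\.round\(([0-9])\)/round(float(\1["\2"]),\3)/g' h.py
python3 - <<'E'
from h import *;from cfg import *
o=get_obs();print(o["gripper_width"],o["tool_pos"],o["ft_force"])
move_straight([*S,.075],rate=.05);move_straight([*S,.24],rate=.2)
w=get_obs()["gripper_width"];print(w)
if .036<w<.044: place(MS,.051,Y,.07)
pick(D,.065,Y,None,15);w=get_obs()["gripper_width"]
if .026<w<.034: place(MD,.061,Y,.06)
move_ptp([.53,.03,.28],q(1.57));snap("w2");move_ptp([.38,-.25,.28],q(1.57));snap("w2m")
cv2.imwrite("pics/v2.png",cv2.resize(np.vstack([load("w2")[0][100:280],load("w2m")[0][90:270]]),None,fx=1.5,fy=1.5))
E
```

```text
0.03991250854880948 [ 0.5750119  -0.02900074  0.05496957] [ 0.02247245  0.50509051 -0.21509792]
0.04008643517400242
down True [ 0.5022 -0.2699  0.0504]
t 15.3
gripped 0.03 [0.5696 0.0615 0.065 ] t 19.7
lifted 0.0301 [ 0.5  0.8 -2.1]
down True [ 0.396  -0.2957  0.0603]
t 26.5
```

View pics/v2.png

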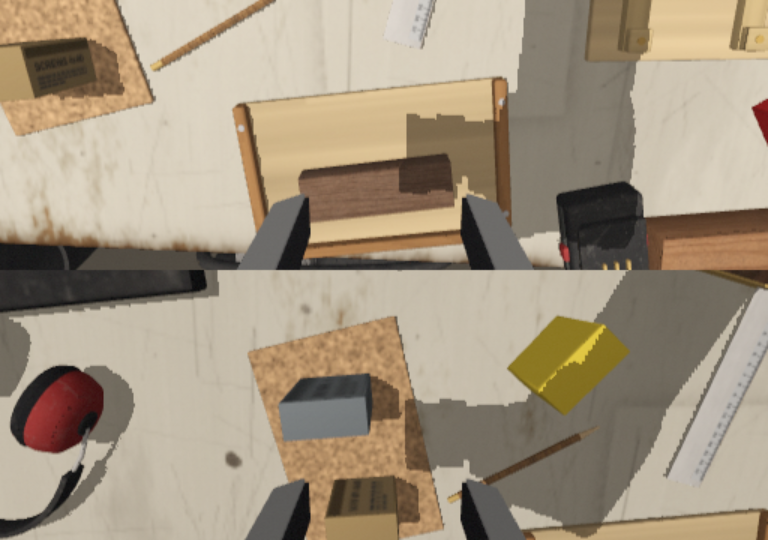

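Both cartons stand on the mat: grey at px (325,410), brown at (365,505) and at (45,68). The bar is clear on the tray at (378,188). I'll take a closer view, tilted back, for its exact pose.

Run:
```python
from h import *
move_ptp([.50,.02,.20],q(np.pi/2+np.radians(4.5)));im,C=snap("w3")
c=proj(C,[.6192,.0217,.038])[0].astype(int);print(c)
x0,y0=c[0]-130,c[1]-60;print(x0,y0)
cv2.imwrite("pics/v3.png",cv2.resize(im[max(y0,0):y0+120,x0:x0+260],None,fx=3,fy=3,interpolation=cv2.INTER_CUBIC))
```

```text
[252 277]
122 217
```

View pics/v3.png

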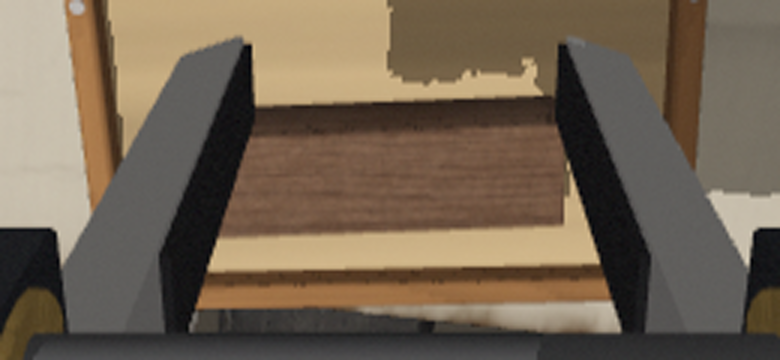

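The bar's top face in this crop has its front edge from (250,134) to (555,122), its back edge from (218,237) to (562,225), and its right end at (562,225). I'll combine these with the end corners from the previous view.

Run:
```python
from h import *
im,C=load("w3")
w=cast(C,np.array([[250,134],[555,122],[562,225],[218,237]])/3+[122,217],.038);print(w.round(4))
im,C2=load("w2")
e=cast(C2,np.array([[300,178],[452,162],[309,222]])/1.5+[0,100],.038);print(e.round(4))
b=w[2]-w[3];a=np.arctan2(b[1],b[0]);print("angles",np.degrees(a),np.degrees(np.arctan2(*(w[1]-w[0])[::-1])))
u=np.array([np.cos(a),np.sin(a)]);n=np.array([u[1],-u[0]])
nf,nb=(w[:2]@n).mean(),(w[2:]@n).mean();l=e@u;r=w[2]@u
print("width",nb-nf,"left",l[[0,2]],"right",l[1],r,"len",r-l[2])
c=n*(nf+nb)/2+u*(r+l[2])/2;print("centre",c)
```

```text
[[ 0.6026 -0.0337]
 [ 0.5885  0.083 ]
 [ 0.6333  0.0912]
 [ 0.6492 -0.0449]]
[[ 0.6045 -0.05  ]
 [ 0.5896  0.0881]
 [ 0.6484 -0.0439]]
angles 96.68744848962487 96.89043852438313
width 0.04520671179114133 left [-0.12001083 -0.11908581] right 0.018819155773857486 0.016838074191013443 len 0.1359238883198344
centre [0.61872068 0.02107148]
```

Run:
```python
from h import *
y=np.radians(6.7);B=[.6187,.0213];R=[.4367,.2948]
pick(B,.015,y,None,15,wide=.068);w=get_obs()["gripper_width"]
if .041<w<.049:
    place(R,.027,np.radians(.6),.065)
move_ptp([.38,.27,.24],q(1.57));im,C=snap("w4")
c=proj(C,[*R,.05])[0].astype(int);print(c)
s=im[c[1]-75:c[1]+75,c[0]-120:c[0]+120];print(c[0]-120,c[1]-75)
cv2.imwrite("pics/v4.png",cv2.resize(s,None,fx=3,fy=3,interpolation=cv2.INTER_CUBIC))
```

```text
gripped 0.0451 [0.6188 0.0214 0.0151] t 34.4
lifted 0.0449 [ 0.2  0.5 -1.2]
down True [0.4364 0.2948 0.0263]
t 41.5
[277 219]
157 144
```

View pics/v4.png

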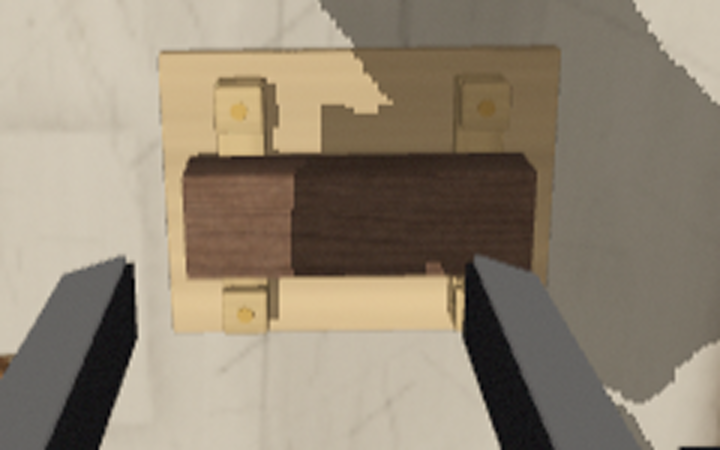

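The bar lies across both bearers: its top face runs from (186,172) to (533,275) px, inside the base (160,50) to (550,332). I'll check the numbers, then look at the cartons on the mat from close by.

Run:
```python
from h import *;from cfg import *
im,C=load("w4")
f=lambda p,z:cast(C,np.array(p)/3+[157,144],z)
b=f([[186,172],[535,171],[533,276],[188,276]],.05);r=f([[160,52],[559,47],[175,332]],.01)
print(b.round(4),"bar",b.mean(0),"rest",(r[1]+r[2])/2,r.round(4), "lips far/near (top .032)",f([[238,108],[246,312]],.032).round(4))
move_ptp([.36,-.27,.26],q(np.pi/2+Y));im,C=snap("w5")
s=im.copy()
print("screws",face(im,C,tuple(proj(C,[*MS,.091])[0].astype(int)),.091,20,s),"\ndowels",face(im,C,tuple(proj(C,[*MD,.106])[0].astype(int)),.106,8,s))
cv2.imwrite("pics/v5.png",cv2.resize(s[100:330,100:420],None,fx=2,fy=2))
```

```text
[[0.4136 0.2248]
 [0.4135 0.3621]
 [0.4583 0.3642]
 [0.4579 0.224 ]] bar [0.43582975 0.29377698] rest [0.43742636 0.29537016] [[0.3733 0.2109]
 [0.3717 0.3786]
 [0.5032 0.2122]] lips far/near (top .032) [[0.3922 0.2446]
 [0.4827 0.2462]]
screws (array([ 0.5017, -0.2718], dtype=float32), array([0.0374, 0.0825], dtype=float32), 94.6) 
dowels (array([ 0.3956, -0.3055], dtype=float32), array([0.0273, 0.0451], dtype=float32), 94.6)
```

View pics/v5.png

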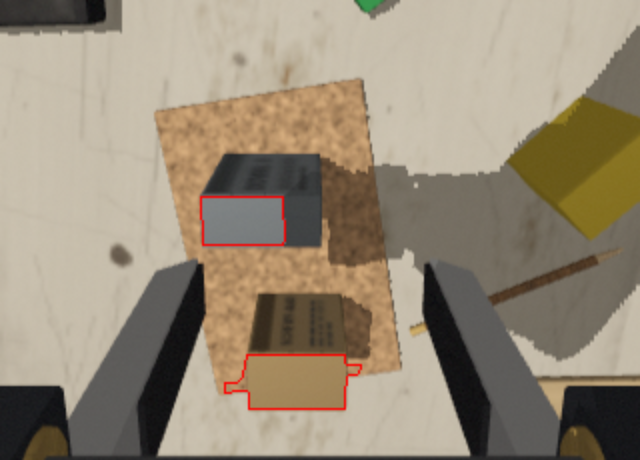

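The bar is within 2 mm of the rest's middle. Both cartons stand upright where I put them: the grey top spans (202–322, 197–245), partly in shadow, and the brown top is at (297,382). Now I'll return them.

Run:
```python
from h import *;from cfg import *
pick(MS,.051,Y,None,20,wide=.075);w=get_obs()["gripper_width"];assert .036<w<.044
place(S,.055,Y,.075)
pick(MD,.061,Y,None,15,wide=.065);w=get_obs()["gripper_width"];assert .026<w<.034
place(D,.065,Y,.065)
move_ptp([.53,.03,.28],q(1.57));im,C=snap("w6");s=im.copy()
print("screws",face(im,C,(208,218),.095,12,s))
w=cast(C,np.array([[230,102],[343,95],[345,145],[232,152]])/2+[140,150],.11)
cv2.polylines(s,[np.round(proj(C,np.c_[w,np.full(4,.11)])).astype(int)],True,(0,255,0))
cv2.imwrite("pics/v6.png",cv2.resize(np.vstack([s[130:290,120:370],cv2.imread("pics/w_tray.png")[130:290,120:370]]),None,fx=1.8,fy=1.8))
im=capture("top");cv2.imwrite("pics/top1.png",cv2.resize(im[70:260,100:420],None,fx=2,fy=2))
print(get_obs()["time_s"])
```

```text
gripped 0.04 [ 0.502 -0.27   0.051] t 48.6
lifted 0.0399 [ 0.1  0.4 -3. ]
down True [ 0.575  -0.0288  0.0544]
t 55.0
gripped 0.03 [ 0.396 -0.296  0.061] t 58.9
lifted 0.0297 [ 0.  -0.7 -1.8]
down True [0.5693 0.0617 0.0642]
t 65.7
screws (array([ 0.5749, -0.0284], dtype=float32), array([0.04  , 0.0597], dtype=float32), 94.2)
66.925
```

View pics/v6.png

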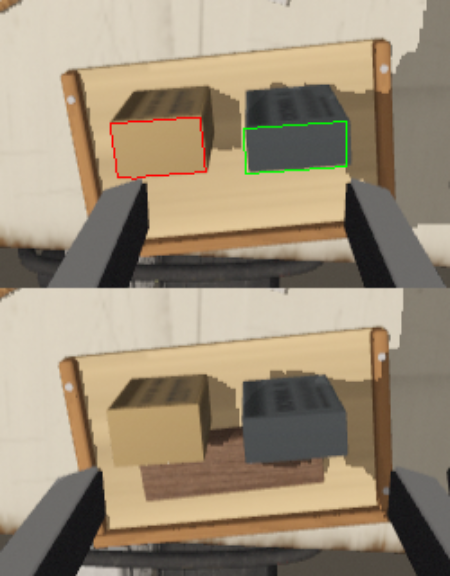

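View pics/top1.png

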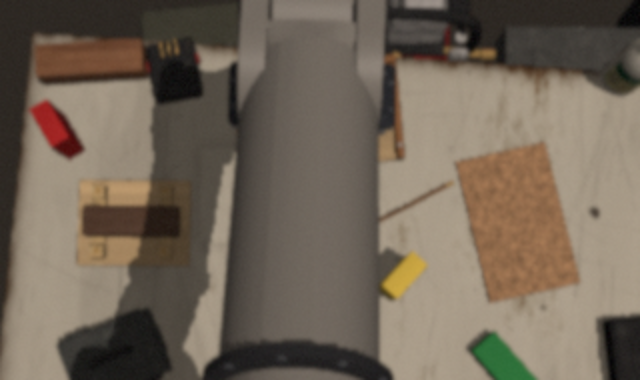

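Both cartons stand upright, with the brown top at (158,148) and the grey top at (296,148) inside the outline it had at the start. The bar sits in the rest at (131,221) in the top view, the mat is empty, and the arm is clear, so I'm handing in.

```bash
python3 -c "
from station import *
job_done();print(get_obs()['time_s'])"
```

```text
the job is handed in; nothing more can be done
the job is handed in; nothing more can be done
```

I handed the job in at about 67 s of the 128 s allowed. Both cartons went to the mat first, then the bar went into the rest's notches, and then both cartons went back to their starting spots. No verdict is reported, so these are my own last checks:

| Item | Last check |
|---|---|
| Bar | About 2 mm from the rest's middle across and endways, square within about 1° |
| Brown carton | Within 1 mm of its starting spot, 94.2° against 94.0° at the start |
| Grey carton | Its top face lies on its starting outline; the release point was within 0.3 mm of the pick point |

- **Grey carton:** the automatic outline of its top face did not work (it merged with the front face, and later stopped at a shadow edge). Its position comes from hand-read corners instead. Those gave about 30 × 64 mm and 90.7 mm to the other carton, which agrees with the description.
- **Bar length:** it measured about 4 mm short before I picked it up, because a finger partly hid one end. The check in the rest shows it did not matter.
- **Top view:** in the last one the arm hides the tray, so the final carton checks rest on the wrist camera alone.

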